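# Fit the turning handle and bring the square cup to the front

### The job

Push the lift-off turning handle fully down onto the square spindle in the middle of the desk organiser, then turn the organiser with it until the square cup stands at the front, over the pointer that sticks out of the fixed base. Turn it by the handle only, not by its cups or plate, and leave the other things on the desk where they are. Do not let go at the end: finish still gripping the seated handle and holding the organiser still with the square cup at the front.

Things in the scene. Friction and masses are not known exactly. Their poses are not given: they have to be found in the camera images.
- handle: Loose grey plastic turning handle, 80 mm tall, about 0.12 kg, upright on the desk, left or right of the organiser. Below: block 38 x 38 x 38 mm with a square socket (26.5 mm wide, 30 deep) open underneath. Above: flat wing to grip, 50 mm along the handle's x, 14 mm thick along y, z = 38 to 80 mm. Origin: centre of the underside, z up. Fits the spindle in any of four quarter turns.
- organiser: Rotating desk organiser. Fixed wooden base, round turntable plate 216 mm across, top 30 mm above the desk. On it four grey cups about 52 mm wide, a quarter turn apart, centres 72 mm from the axis: one square, three round; rims 80 mm, contents up to 86 mm above the desk. Origin: turning axis at desk height, z up; -x points to the base's front pointer, within 0.4 rad of the robot's -x.
- spindle (a point): Foot of the square steel spindle on the turning axis, 50 mm above the desk, on a round collar 44 mm wide; the seated handle's underside rests here. Spindle 24 mm square up to 19 mm above this point, then tapering to 15 mm square at its top, 27 mm above it. The point turns with the plate; x and y run along the spindle's square sides, -x points to the square cup.
- square_cup (a point): Centre of the rim of the square cup (50 x 50 mm), 80 mm above the desk, 72 mm from the axis. It turns with the plate.
- pointer (a point): Outer end of the base's front pointer: a wooden tongue 18 mm wide with a round tip, 10 mm high, 140 mm from the axis. It is fixed.
- carousel (a joint): Angle of the turntable against the base, rad: 0 when the square cup is over the front pointer; grows anticlockwise seen from above. Starts at 0.6 to 1.7, so the short way is clockwise. Stops at -3.1 and 3.1. Steady friction of about 0.06 N m; it stays where it is left. The seated handle has about 0.1 rad of play on the spindle either way.
- power_brick: Black power brick 46 x 102 x 29 mm, loose, on the other side of the organiser from the handle; origin at the centre of its underside. Leave alone.
- mouse: Grey computer mouse 112 x 56 x 35 mm, loose, front left of the organiser; origin at the centre of its underside. Leave alone.
- tape_roll: Roll of brown tape 92 x 90 x 48 mm, loose, back left of the organiser; origin at the centre of its underside. Leave alone.
- calculator: Desk calculator 130 x 80 x 14 mm, loose, at the right; origin at the centre of its underside. Leave alone.
- pen_pot: Black pen pot 80 mm across, 147 mm tall with its pens, loose, back right of the organiser; origin at the centre of its underside. Leave alone.
Not all that is in view belongs to the job. Leave any pink or yellow look-alike of the handle alone.

How it is judged:
On the way, in this order (a step that is already met when the one before it is completed fails the run):
1. the handle is pushed fully down onto the spindle (horizontal distance between handle and spindle below 0.005 m and z of handle in the frame of spindle between -0.005 and 0.005 m and angle between handle's own z axis and vertical below 0.12 rad), for 0.2 s.
2. the square cup is turned to the front pointer with the handle on the spindle (all of step 1 and value of joint carousel between -0.14 and 0.14 rad), for 0.2 s.
At the end, for the whole second after the job is handed in: The handle sits on the spindle (underside within 5 mm of the collar, centred within 5 mm, upright within 0.12 rad), the square cup is within 0.14 rad (8 degrees) of the front pointer and still (under 0.05 rad/s), and the fingers still hold the handle (more than 2 N) (all of step 2 and velocity of joint carousel between -0.05 and 0.05 rad/s and contact force between the fingers and handle above 2 N); the arm keeps its last pose, push and grip.
It fails at once if the power brick, mouse, tape roll, calculator or pen pot is moved more than 3 cm (distance of any of power_brick, mouse, tape_roll, calculator, pen_pot from where it was at the start of the episode above 0.03 m).
It fails at once if the robot pushes on the organiser itself (cups, plate, spindle or base) with more than 4 N instead of using the handle (contact force between any of the fingers, the arm and organiser above 4 N).
It also fails if it takes over 50 s, if anything falls off the work surface, if the arm or the gripper's body presses on something with over 40 N, if the wrist force passes 120 N, or if a joint passes its speed limit or range.

### The arm

A 7-joint arm with a two-finger parallel gripper is mounted at the origin on a cart in front of the work surface, level with it; the furniture and walls round the work are solid. World frame = base frame: x ahead of the robot, y to its left, z up, the work surface at z = 0. Lengths are in m, angles in rad, forces in N, time in s.
With the tool pointing down it reaches from about 0.4 to 0.85 m from the base axis. Payload 4.5 kg.
Tool frame: the origin (TCP) lies on the mounting face of the last link; the fingertips stand 166 mm ahead of it and the grasp point (between the pads) lies manip.grip_depth ahead of it (manip.grip_depth is the distance from the TCP to the grasp point, in m); z points along the fingers, y is the line along which they close (so a half turn about z gives the same grasp; the last joint's range is limited). The gripper opens to 88 mm and grips with 3 to 60 N. Pads are 18 mm wide; open, the fingers measure 123 mm over their backs; the gripper's body (75 mm by 187 mm) begins 45 mm behind the grasp point.
Start: joints at [1.272, 0.689, -0.195, 1.565, 0.157, 0.902, -0.215], TCP at [0.204, -0.591, 0.405] pointing down, gripper open.
Joint ranges: [-3.01, 3.01], [-0.46, 2.08], [-1.47, 1.51], [0.13, 2.56], [-1, 4.14], [0.04, 2.09], [-2.66, 2.66]. Speed limits (rad/s): [2.57, 2.57, 3.14, 3.14, 3.14, 3.14, 3.14].

### API

Orientations are given as [roll, pitch, yaw] about the fixed x, y, z axes, in that order (R = Rz(yaw) Ry(pitch) Rx(roll)).
In Python, from rig import manip, viewer gives the robot as it stands. The module is installed in compiled form; this text tells all that it offers.
- The arm moves only by the tool play_rows, never from a script. Its argument "targets" is a list of rows, each an object of numbers: "x", "y", "z": the shift along the world's x, y, z in mm; "rx", "ry", "rz": the turn, a rotation vector about the world's x, y, z in rad; "fingers": the finger opening in mm, from 0 to 88.1. In form: [{"x": .., "y": .., "z": .., "rx": .., "ry": .., "rz": .., "fingers": ..}, ...]. A call has 1 to 5 rows; each row is the pose to reach, as a shift and turn from the pose commanded when the call began; what a row does not reach only later rows make up. A row lasts 1/8 s, in which the tool goes at most 62.5 mm and 10.7 degrees, less where a joint would pass 70% of its speed; a pose out of reach is approached as far as the arm can. A call with a gripper value outside its range is refused whole. The fingers move at their own pace and stop on an object; "squeeze" is the grip in N (left out, the last holds). Time passes only in rows, so rows that repeat a pose let the fingers close. It gives the time, the measured TCP pose, the force, the opening and the grip force at its end, in the units of the state.
- manip.read_state(): the state, without advancing time (a new reading comes with each control period).
- viewer.camera(name): name is "side" or "top"; returns a dict with "color" (420x560x3 uint8, red, green, blue), "fx", "fy", "cx", "cy" (pixels), "R" (3x3) and "t" (3): a world point X has camera coordinates R X + t. Camera axes: x right, y down, z forward; pixel columns grow to the right and rows downward; lengths in m; the calibration is good to about 2 mm. A picture is of the moment at which its call begins. There is no depth.
- manip.sign_off(): hands the job in; it is judged then, once.
The state is a dict: "t": time; "joint_pos": joint angles; "qd": joint speeds; "effort": joint torques, N m; "ee_pos": TCP position; "eef_rot": TCP orientation; "contact_force": force on the tool from outside, world axes, zero at the start; "moment": the same for the moment, N m; "opening": finger opening in m; "finger_force": force on a finger pad.
Only numpy, scipy, OpenCV 4.12 (cv2) and the standard library are available. Lean on these libraries where they do the work, as an engineer would, in place of code of your own. Each camera call takes 0.05 s, during which the arm holds its last target. There are 200 camera calls.

## Working session

There is one attempt and no reset: what is moved stays moved. The work goes in short steps, Python scripts to look and compute and a tool call to move; the robot and the scene stay as the last step left them, time stands still between calls to the robot, and variables do not carry over. Pictures are saved under pics/ and viewed, at most 10 in all, crops included, and the job is handed in when it is done.

Besides the shell and the picture viewer there is one more tool, called after "Request:" as name([rows], argument=value, ...), one row to a line, values as JSON. play_rows: Moves the arm, as the interface text tells. Its arguments: {"type":"object","properties":{"targets":{"type":"array"},"squeeze":{"type":"number"}},"required":["targets"]}

```bash
mkdir -p pics
cat > h.py <<'E'
import numpy as np, cv2
from rig import manip, viewer
def snap(name,fn=None):
    c=viewer.camera(name)
    np.savez('%s.npz'%name,**{k:np.array(v) for k,v in c.items()})
    if fn: cv2.imwrite('pics/'+fn,c['color'][:,:,::-1])
    return c
def ray(c,u,v):
    R=np.array(c['R']);t=np.array(c['t'])
    d=R.T@np.array([(u-c['cx'])/c['fx'],(v-c['cy'])/c['fy'],1]);return -R.T@t,d
def plane(c,u,v,z):
    o,d=ray(c,u,v);return o+d*(z-o[2])/d[2]
def proj(c,X):
    p=np.array(c['R'])@np.array(X)+np.array(c['t']);return c['fx']*p[0]/p[2]+c['cx'],c['fy']*p[1]/p[2]+c['cy']
def tri(c1,p1,c2,p2):
    o1,d1=ray(c1,*p1);o2,d2=ray(c2,*p2)
    s=np.linalg.lstsq(np.c_[d1,-d2],o2-o1,rcond=None)[0]
    a=o1+s[0]*d1;b=o2+s[1]*d2;return (a+b)/2,np.linalg.norm(a-b)
E
python3 - <<'E'
from h import *
a=snap('top','t0.png');b=snap('side','s0.png')
for c in(a,b):print(c['fx'],c['fy'],c['cx'],c['cy'],ray(c,c['cx'],c['cy']))
s=manip.read_state();print(s,manip.grip_depth)
E
```

```text
385.1981527225517 385.1981527225517 286.33955501047103 209.0389788526023 (array([0.38685631, 0.00232622, 1.15612168]), array([ 0.12336903,  0.01437532, -0.99225674]))
384.89696301835215 384.89696301835215 284.9869984396485 210.79996332789315 (array([0.25223546, 1.04805775, 0.8192875 ]), array([ 0.22595244, -0.7987223 , -0.55766314]))
{'t': 0.1, 'joint_pos': array([ 1.27177636,  0.68988384, -0.1945179 ,  1.56621792,  0.15731663,
        0.90250513, -0.21509299]), 'qd': array([ 0.00030215, -0.00107637, -0.00010022, -0.00232021, -0.00181214,
        0.00036173, -0.00030622]), 'effort': array([-4.30191445e-03, -5.28503430e+01, -1.27181523e+00, -1.53836238e+01,
       -5.25815960e-02,  2.05966455e-03,  7.68990708e-05]), 'ee_pos': array([ 0.20407394, -0.59043898,  0.40400601]), 'eef_rot': array([-3.13997618e+00,  1.34262405e-04,  3.32909308e-01]), 'contact_force': array([-0.23912995, -0.92110222, -0.32704685]), 'moment': array([ 0.00837927, -0.02866229,  0.05716996]), 'finger_force': 0.0, 'opening': 0.08852216789570165} 0.1473
```

View pics/t0.png

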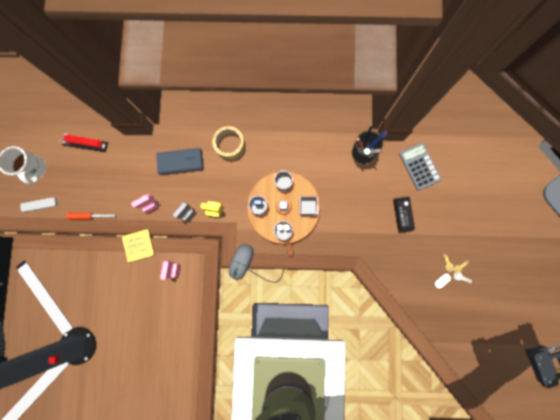

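View pics/s0.png

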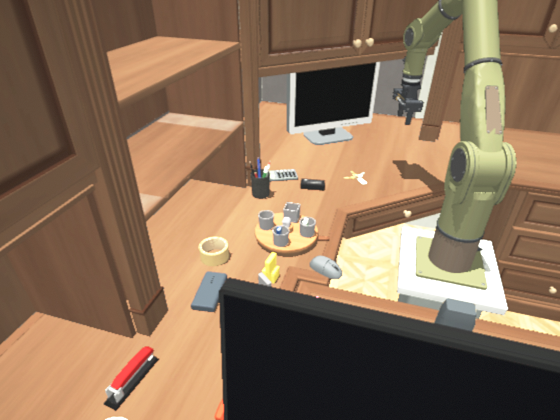

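Top view: organiser centre about (284,207), with the square cup to its right (309,206) and the pointer at (290,252). The grey handle is at (184,212), and the yellow look-alike is at (212,209). The side view shows the handle near (266,278), partly behind the yellow one and the monitor. I'll zoom in.

Run:
```python
from h import *
a=cv2.imread('pics/t0.png');b=cv2.imread('pics/s0.png')
A=cv2.resize(a[165:265,160:330],None,fx=4.6,fy=4.6,interpolation=cv2.INTER_CUBIC)
cv2.imwrite('pics/tz.png',A)
B=cv2.resize(b[195:300,200:340],None,fx=5.5,fy=5.5,interpolation=cv2.INTER_CUBIC)
cv2.imwrite('pics/sz.png',B)
```

```text
(no output)
```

View pics/tz.png

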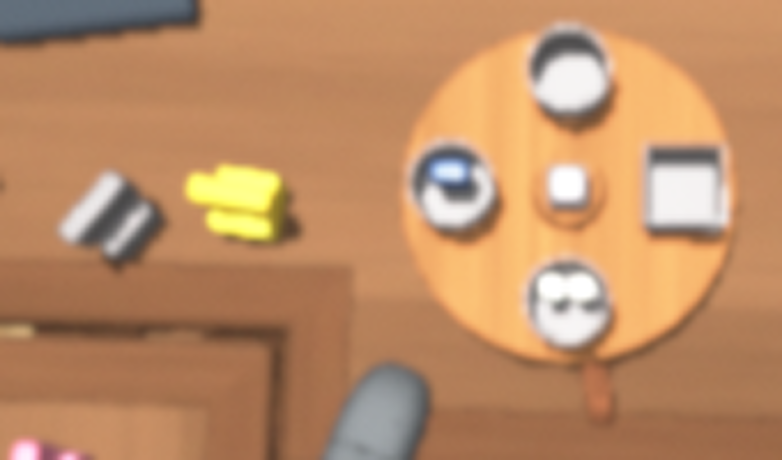

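View pics/sz.png

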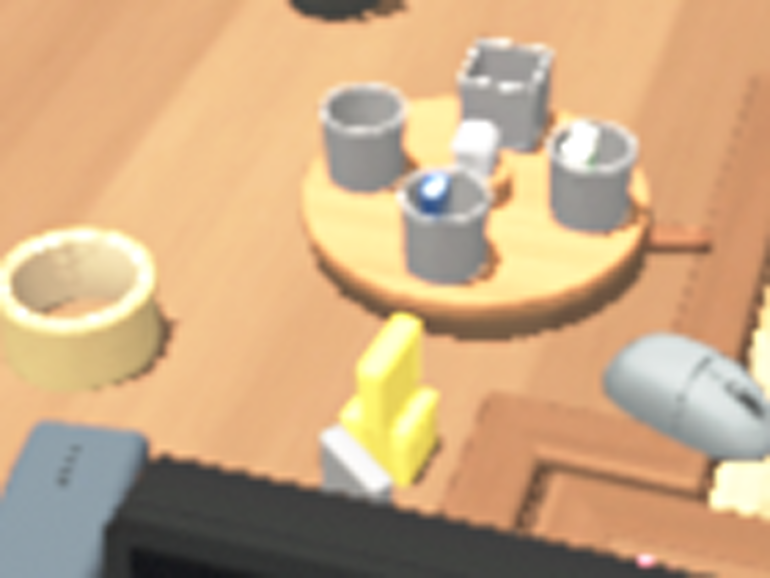

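Zooms: the handle wing top is the bright strip in top zoom (58,228)-(120,178). In the side zoom it runs (330,435)-(390,490), just above the monitor edge. The spindle top is at (568,186) in the top zoom and (478,132) in the side zoom. Next I'll measure with masks.

Run:
```python
from h import *
L=lambda n:{k:(v if v.ndim else float(v)) for k,v in np.load(n+'.npz').items()}
a=L('top');b=L('side')
def blob(c,x0,y0,x1,y1,lo,smax,S=8,want=None):
    im=cv2.resize(c['color'][y0:y1,x0:x1],None,fx=S,fy=S,interpolation=cv2.INTER_CUBIC)
    h=cv2.cvtColor(im,cv2.COLOR_RGB2HSV)
    m=((h[...,2]>lo)&(h[...,1]<smax)).astype(np.uint8)
    n,l,st,ce=cv2.connectedComponentsWithStats(m)
    for i in range(1,n):
        if st[i,4]>3*S*S:
            r=cv2.minAreaRect(cv2.findContours((l==i).astype(np.uint8),0,2)[0][0])
            f=lambda p:np.round((np.array(p)+.5)/S-.5+[x0,y0],2)
            print('  area',st[i,4]/S/S,'cen',f(ce[i]),'rect',f(r[0]),np.round(np.array(r[1])/S,2),r[2],'corners',f(cv2.boxPoints(r)).tolist())
for nm,c,bx,lo,s in [('handle top',a,(168,195,200,228),150,60),('handle top',a,(168,195,200,228),40,70),
  ('spindle top',a,(274,196,294,216),200,60),('spindle side',b,(278,212,294,228),215,50),('handle side',b,(254,268,274,292),150,60),
  ('sqcup top',a,(296,192,322,220),100,60)]:
    print(nm,lo);blob(c,*bx,lo,s)
```

```text
handle top 150
  area 87.421875 cen [179.24 209.46] rect [179.23 209.33] [ 5.38 18.26] 39.20720291137695 corners [[171.38, 214.7], [182.92, 200.56], [187.09, 203.95], [175.54, 218.1]]
  area 37.5625 cen [187.15 214.49] rect [187.05 214.45] [ 3.38 13.37] 40.91438674926758 corners [[181.39, 218.39], [190.15, 208.29], [192.7, 210.5], [183.94, 220.6]]
handle top 40
  area 257.3125 cen [183.61 212.  ] rect [183.45 213.05] [16.82 18.71] 41.496463775634766 corners [[170.95, 214.49], [183.35, 200.47], [195.95, 211.62], [183.55, 225.63]]
spindle top 200
  area 58.515625 cen [282.72 204.3 ] rect [282.88 204.31] [7.75 8.38] 90.0 corners [[278.69, 200.44], [287.06, 200.44], [287.06, 208.19], [278.69, 208.19]]
spindle side 215
  area 57.9375 cen [284.76 220.99] rect [284.06 222.42] [ 7.67 14.33] 34.0609130859375 corners [[276.87, 226.21], [284.9, 214.34], [291.25, 218.63], [283.23, 230.51]]
  area 5.984375 cen [286.39 226.31] rect [286.44 226.31] [2.25 3.75] 90.0 corners [[284.56, 225.19], [288.31, 225.19], [288.31, 227.44], [284.56, 227.44]]
handle side 150
  area 107.8125 cen [263.35 279.14] rect [264.4  278.42] [14.79 11.64] 11.023455619812012 corners [[256.03, 282.71], [258.25, 271.29], [272.77, 274.12], [270.54, 285.54]]
sqcup top 100
  area 293.921875 cen [308.47 206.32] rect [308.81 205.89] [18.36 18.01] 0.5562521815299988 corners [[299.55, 214.81], [299.72, 196.8], [318.08, 196.98], [317.9, 214.98]]
```

Run:
```python
from h import *
L=lambda n:{k:(v if v.ndim else float(v)) for k,v in np.load(n+'.npz').items()}
a=L('top');b=L('side')
cs=np.array([[171.38,214.7],[182.92,200.56],[187.09,203.95],[175.54,218.1]])
P=np.array([plane(a,*p,.08) for p in cs]);print('wing corners',P.round(4).tolist())
print('cen',P.mean(0).round(4),'len',np.linalg.norm(P[1]-P[0]),np.linalg.norm(P[2]-P[1]),'yaw',np.arctan2(*(P[1]-P[0])[1::-1]))
print('side proj',[np.round(proj(b,p),1).tolist() for p in P])
for z in(.06,.08,.1):print(z,np.round(proj(b,plane(a,179.23,209.33,z)),1))
for z in(.06,.075,.09):print('sp',z,plane(a,282.85,204.3,z).round(4),np.round(proj(b,plane(a,282.85,204.3,z)),1))
print('tri spindle',tri(a,(282.85,204.3),b,(286,219.6)))
C=plane(a,308.8,205.9,.08);print('cup',C, plane(a,299.6,205.9,.08),plane(a,318,205.9,.08))
# plate circle
im=a['color'];h=cv2.cvtColor(im,cv2.COLOR_RGB2HSV)
for u,v in[(260,220),(300,230),(284,222),(230,225)]:print(h[v,u])
g=cv2.resize(b['color'][262:295,250:280],None,fx=20,fy=20,interpolation=cv2.INTER_NEAREST)
cv2.imwrite('pics/sh.png',g[:,:,::-1])
```

```text
wing corners [[0.4963, 0.3416, 0.08], [0.5374, 0.3114, 0.08], [0.528, 0.2989, 0.08], [0.487, 0.3292, 0.08]]
cen [0.5122 0.3203 0.08  ] len 0.050978636406797014 0.015555308535648552 yaw -0.6342720869470801
side proj [[267.9, 284.2], [257.2, 273.6], [261.9, 271.3], [272.6, 281.8]]
0.06 [263.5 284.3]
0.08 [264.9 277.7]
0.1 [266.3 271. ]
sp 0.06 [0.5366 0.0286 0.06  ] [285.9 222.7]
sp 0.075 [0.5345 0.0282 0.075 ] [286.6 219.1]
sp 0.09 [0.5325 0.0279 0.09  ] [287.3 215.4]
tri spindle (array([0.53574141, 0.02844501, 0.07253288]), np.float64(0.0017214735767259815))
cup [ 0.53116532 -0.04508825  0.08      ] [ 0.53050984 -0.01919313  0.08      ] [ 0.53182045 -0.07096946  0.08      ]
[ 16 139 249]
[ 16 141 248]
[ 11  36 148]
[ 11 136 167]
```

View pics/sh.png

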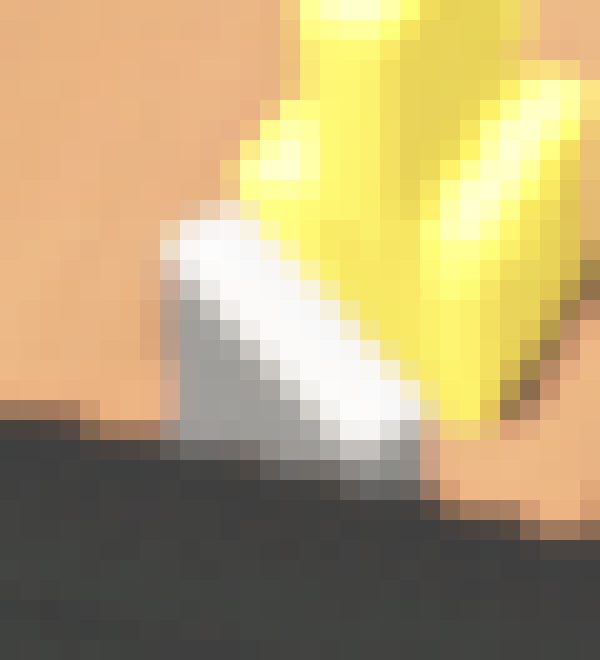

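Height checks out: the wing top projects within 1 px in the side view at z=0.08. Handle centre is about (0.512,0.320), with wing yaw -0.634. I'll start the arm on its way and refine the spindle axis from the saved images in between.

Request:
play_rows([
  {"x": 52,"y": 34,"rz": 0.18,"fingers": 88},
  {"x": 104,"y": 68,"rz": 0.36,"fingers": 80},
  {"x": 156,"y": 102,"rz": 0.54,"fingers": 70},
  {"x": 208,"y": 136,"rz": 0.72,"fingers": 60},
  {"x": 260,"y": 170,"rz": 0.9,"fingers": 50},
])

```text
schema error: expected keys x, y, z, rx, ry, rz, fingers
```

Run:
```python
from h import *
print(manip.read_state())
L=lambda n:{k:(v if v.ndim else float(v)) for k,v in np.load(n+'.npz').items()}
a=L('top');b=L('side')
h=cv2.cvtColor(a['color'],cv2.COLOR_RGB2HSV)
m=((h[...,0]>10)&(h[...,0]<24)&(h[...,1]>100)&(h[...,2]>215)).astype(np.uint8)
m[:160]=0;m[250:]=0;m[:,:240]=0;m[:,325:]=0
cn=max(cv2.findContours(m,0,2)[0],key=cv2.contourArea)
hull=cv2.convexHull(cn)[:,0]
W=np.array([plane(a,*p,.03)[:2] for p in hull])
A=np.c_[2*W,np.ones(len(W))];s=np.linalg.lstsq(A,(W**2).sum(1),rcond=None)[0]
r=np.sqrt(s[2]+s[0]**2+s[1]**2);d=np.hypot(*(W-s[:2]).T)-r;print('plate',s[:2],2*r,d.std(),len(W))
# round cups and square cup: grey/low saturation blobs, top view
S=6;g=cv2.resize(h[170:245,245:325],None,fx=S,fy=S,interpolation=cv2.INTER_CUBIC)
m=(g[...,1]<70).astype(np.uint8);m=cv2.morphologyEx(m,cv2.MORPH_CLOSE,np.ones((9,9)))
for c in cv2.findContours(m,0,2)[0]:
    if cv2.contourArea(c)<30*S*S:continue
    (u,v),(w,hh),an=cv2.minAreaRect(c);M=cv2.moments(c)
    f=lambda u,v:((u+.5)/S-.5+245,(v+.5)/S-.5+170)
    bx=[plane(a,*f(*p),.08)[:2] for p in cv2.boxPoints(((u,v),(w,hh),an))]
    e=bx[1]-bx[0];print('blob',np.mean(bx,0).round(4),np.round([np.linalg.norm(e),np.linalg.norm(bx[2]-bx[1])],4),'edge deg',np.degrees(np.arctan2(e[1],e[0])).round(1),cv2.contourArea(c)/S/S)
# pointer
m=((h[...,0]<14)&(h[...,1]>120)).astype(np.uint8)
p=plane(a,160+600/4.6-.5,165+415/4.6-.5,.01);print('pointer tip',p)
```

```text
{'t': 0.1, 'joint_pos': array([ 1.27177636,  0.68988384, -0.1945179 ,  1.56621792,  0.15731663,
        0.90250513, -0.21509299]), 'qd': array([ 0.00030215, -0.00107637, -0.00010022, -0.00232021, -0.00181214,
        0.00036173, -0.00030622]), 'effort': array([-4.30191445e-03, -5.28503430e+01, -1.27181523e+00, -1.53836238e+01,
       -5.25815960e-02,  2.05966455e-03,  7.68990708e-05]), 'ee_pos': array([ 0.20407394, -0.59043898,  0.40400601]), 'eef_rot': array([-3.13997618e+00,  1.34262405e-04,  3.32909308e-01]), 'contact_force': array([-0.23912995, -0.92110222, -0.32704685]), 'moment': array([ 0.00837927, -0.02866229,  0.05716996]), 'finger_force': 0.0, 'opening': 0.08852216789570165}
plate [0.53557501 0.0285804 ] 0.21500305361286517 0.0006649614175405345 31
blob [0.4598 0.0266] [0.0519 0.0532] edge deg -88.5 277.375
blob [0.5319 0.0279] [0.0245 0.0261] edge deg -88.6 72.68055555555556
blob [ 0.5314 -0.045 ] [0.0522 0.0531] edge deg 0.6 318.23611111111114
blob [0.5303 0.0985] [0.051  0.0552] edge deg -42.9 277.72222222222223
blob [0.6047 0.0282] [0.0499 0.0583] edge deg -88.6 285.36111111111114
pointer tip [0.39366636 0.00466759 0.01      ]
```

Axis is about (0.5355,0.0286), confirmed by the plate fit (215 mm across) and the spindle triangulation. Cup direction is -1.562 and pointer direction -2.975, so the carousel is at about 1.41.

Request:
play_rows([
  {"x": 52,"y": 34,"z": 0,"rx": 0,"ry": 0,"rz": 0.18,"fingers": 88},
  {"x": 104,"y": 68,"z": 0,"rx": 0,"ry": 0,"rz": 0.36,"fingers": 80},
  {"x": 156,"y": 102,"z": 0,"rx": 0,"ry": 0,"rz": 0.54,"fingers": 70},
  {"x": 208,"y": 136,"z": 0,"rx": 0,"ry": 0,"rz": 0.72,"fingers": 60},
  {"x": 260,"y": 170,"z": 0,"rx": 0,"ry": 0,"rz": 0.9,"fingers": 50},
])

```text
t: 0.72
ee_pos: [0.4655, -0.4195, 0.4044]
eef_rot: [-3.141, 0.0, 1.239]
contact_force: [-0.1, -0.6, -0.7]
opening: 0.0523
finger_force: 0.0
```

```bash
python3 -c "
from h import *
s=manip.read_state();print(s['joint_pos'].round(3),s['ee_pos'],s['eef_rot'],s['opening'])"
```

```text
[ 0.89   0.714 -0.422  1.553  0.336  0.948  0.029] [ 0.46550884 -0.4195099   0.4044268 ] [-3.14098108e+00  8.42156003e-05  1.23853448e+00] 0.052278073144886604
```

Request:
play_rows([
  {"x": 10,"y": 60,"z": -5,"rx": 0,"ry": 0,"rz": 0.11,"fingers": 44},
  {"x": 20,"y": 120,"z": -10,"rx": 0,"ry": 0,"rz": 0.22,"fingers": 44},
  {"x": 30,"y": 180,"z": -15,"rx": 0,"ry": 0,"rz": 0.33,"fingers": 44},
  {"x": 40,"y": 240,"z": -20,"rx": 0,"ry": 0,"rz": 0.44,"fingers": 44},
  {"x": 46,"y": 300,"z": -30,"rx": 0,"ry": 0,"rz": 0.55,"fingers": 44},
])

```text
t: 1.35
ee_pos: [0.5105, -0.1189, 0.3747]
eef_rot: [3.14, 0.0, 1.786]
contact_force: [0.1, 0.6, 0.5]
opening: 0.044
finger_force: 0.0
```

Request:
play_rows([
  {"x": 0,"y": 60,"z": -5,"rx": 0,"ry": 0,"rz": 0.11,"fingers": 44},
  {"x": 0,"y": 120,"z": -10,"rx": 0,"ry": 0,"rz": 0.22,"fingers": 44},
  {"x": 0,"y": 180,"z": -15,"rx": 0,"ry": 0,"rz": 0.33,"fingers": 44},
  {"x": 0,"y": 240,"z": -20,"rx": 0,"ry": 0,"rz": 0.44,"fingers": 44},
  {"x": 0,"y": 300,"z": -30,"rx": 0,"ry": 0,"rz": 0.55,"fingers": 44},
])

```text
t: 1.98
ee_pos: [0.5101, 0.1811, 0.3445]
eef_rot: [3.141, 0.0, 2.336]
contact_force: [1.7, 0.5, 0.4]
opening: 0.0442
finger_force: 0.0
```

```bash
python3 -c "
from h import *
s=manip.read_state();print(s['joint_pos'].round(3),s['ee_pos'],s['eef_rot'],s['opening'])"
```

```text
[-0.066  0.723 -0.608  1.867  0.596  0.74  -0.245] [0.510137   0.18105158 0.3445433 ] [3.14135798e+00 4.89830341e-04 2.33602664e+00] 0.044233773327452215
```

Request:
play_rows([
  {"x": 1,"y": 50,"z": 0,"rx": 0,"ry": 0,"rz": 0.06,"fingers": 44},
  {"x": 2,"y": 100,"z": -10,"rx": 0,"ry": 0,"rz": 0.12,"fingers": 44},
  {"x": 2,"y": 139,"z": -30,"rx": 0,"ry": 0,"rz": 0.17,"fingers": 44},
  {"x": 2,"y": 139,"z": -60,"rx": 0,"ry": 0,"rz": 0.17,"fingers": 44},
  {"x": 2,"y": 139,"z": -60,"rx": 0,"ry": 0,"rz": 0.17,"fingers": 44},
])

```text
t: 2.6
ee_pos: [0.5114, 0.3176, 0.2824]
eef_rot: [-3.136, -0.001, 2.504]
contact_force: [-0.4, 0.9, 0.5]
opening: 0.0438
finger_force: 0.0
```

Run:
```python
from h import *
a=snap('top');b=snap('side')
s=manip.read_state();print(s['ee_pos'],s['eef_rot'])
A=cv2.resize(a['color'][160:260,130:230],(400,400),interpolation=cv2.INTER_CUBIC)
B=cv2.resize(b['color'][190:300,215:325],(400,400),interpolation=cv2.INTER_CUBIC)
cv2.imwrite('pics/g1.png',np.hstack([A,B])[:,:,::-1])
```

```text
[0.51245115 0.3177521  0.28494585] [-3.14096583e+00  2.67131084e-04  2.50199581e+00]
```

View pics/g1.png

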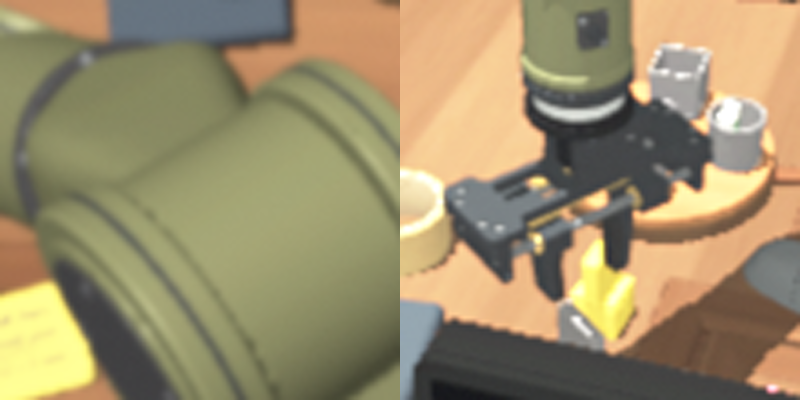

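The side view shows the two fingers straddling the grey wing (580,325), clear of the yellow one. Descending and closing.

Request:
play_rows([
  {"x": 0,"y": 2,"z": -30,"rx": 0,"ry": 0,"rz": 0,"fingers": 44},
  {"x": 0,"y": 2,"z": -60,"rx": 0,"ry": 0,"rz": 0,"fingers": 44},
  {"x": 0,"y": 2,"z": -74,"rx": 0,"ry": 0,"rz": 0,"fingers": 44},
  {"x": 0,"y": 2,"z": -74,"rx": 0,"ry": 0,"rz": 0,"fingers": 30},
  {"x": 0,"y": 2,"z": -74,"rx": 0,"ry": 0,"rz": 0,"fingers": 20},
], squeeze=40)

```text
t: 3.32
ee_pos: [0.5127, 0.3206, 0.2121]
eef_rot: [3.139, 0.0, 2.502]
contact_force: [0.9, 0.0, -0.5]
opening: 0.0261
finger_force: 0.0
```

Request:
play_rows([
  {"x": 0,"y": 0,"z": 0,"rx": 0,"ry": 0,"rz": 0,"fingers": 10},
  {"x": 0,"y": 0,"z": 0,"rx": 0,"ry": 0,"rz": 0,"fingers": 5},
  {"x": 0,"y": 0,"z": 0,"rx": 0,"ry": 0,"rz": 0,"fingers": 5},
  {"x": 0,"y": 0,"z": 0,"rx": 0,"ry": 0,"rz": 0,"fingers": 5},
], squeeze=40)

```text
t: 3.82
ee_pos: [0.5126, 0.3207, 0.2117]
eef_rot: [3.14, 0.001, 2.503]
contact_force: [0.5, -0.3, 5.8]
opening: 0.014
finger_force: 39.9
```

Gripped at 14 mm opening, matching the wing thickness. Lifting and carrying.

Request:
play_rows([
  {"x": 0,"y": 0,"z": 40,"rx": 0,"ry": 0,"rz": 0,"fingers": 5},
  {"x": 0,"y": 0,"z": 90,"rx": 0,"ry": 0,"rz": 0.05,"fingers": 5},
  {"x": 0,"y": 0,"z": 130,"rx": 0,"ry": 0,"rz": 0.15,"fingers": 5},
  {"x": 3,"y": -35,"z": 130,"rx": 0,"ry": 0,"rz": 0.25,"fingers": 5},
  {"x": 6,"y": -80,"z": 130,"rx": 0,"ry": 0,"rz": 0.36,"fingers": 5},
])

```text
t: 4.45
ee_pos: [0.5179, 0.2402, 0.3412]
eef_rot: [3.14, 0.001, 2.868]
contact_force: [-0.4, -0.5, -1.4]
opening: 0.0137
finger_force: 39.9
```

Request:
play_rows([
  {"x": 4,"y": -50,"z": 0,"rx": 0,"ry": 0,"rz": 0.08,"fingers": 5},
  {"x": 8,"y": -100,"z": 0,"rx": 0,"ry": 0,"rz": 0.16,"fingers": 5},
  {"x": 12,"y": -150,"z": 0,"rx": 0,"ry": 0,"rz": 0.24,"fingers": 5},
  {"x": 16,"y": -190,"z": -10,"rx": 0,"ry": 0,"rz": 0.29,"fingers": 5},
  {"x": 17,"y": -212,"z": -20,"rx": 0,"ry": 0,"rz": 0.29,"fingers": 5},
])

```text
t: 5.08
ee_pos: [0.5351, 0.0256, 0.3199]
eef_rot: [-3.14, -0.001, -3.134]
contact_force: [-0.5, 0.4, -1.5]
opening: 0.0138
finger_force: 39.9
```

Request:
play_rows([
  {"x": 0,"y": 0,"z": 0,"rx": 0,"ry": 0,"rz": 0,"fingers": 5},
  {"x": 0,"y": 0,"z": 0,"rx": 0,"ry": 0,"rz": 0,"fingers": 5},
])

```text
t: 5.32
ee_pos: [0.5352, 0.0305, 0.3212]
eef_rot: [3.139, 0.001, -3.128]
contact_force: [0.6, 0.1, -0.1]
opening: 0.0139
finger_force: 39.9
```

Run:
```python
from h import *
a=snap('top');b=snap('side')
s=manip.read_state();print(s['ee_pos'],s['eef_rot'],s['joint_pos'])
A=cv2.resize(a['color'][155:255,230:330],(330,330),interpolation=cv2.INTER_CUBIC)
B=cv2.resize(b['color'][160:260,240:340],(470,470),interpolation=cv2.INTER_CUBIC)
A=cv2.copyMakeBorder(A,0,140,0,0,0)
cv2.imwrite('pics/g2.png',np.hstack([A,B])[:,:,::-1])
```

```text
[0.53521992 0.03062122 0.32136459] [ 3.13976378e+00  1.15453186e-03 -3.12729969e+00] [ 0.3292654   0.81473768 -0.82025888  1.89591701  0.82466742  0.80803838
  0.63927628]
```

View pics/g2.png

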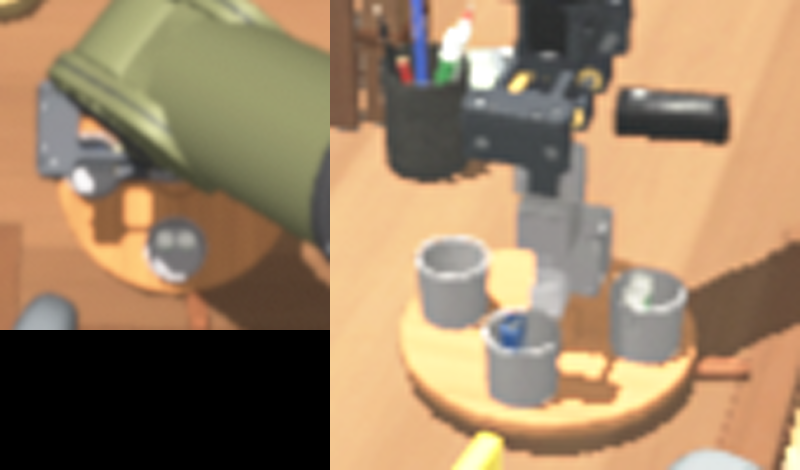

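The side crop shows the handle hanging above the spindle, with block corners near (572,290) and (610,265). I'll compare these with the expected projection.

Run:
```python
from h import *
L=lambda n:{k:(v if v.ndim else float(v)) for k,v in np.load(n+'.npz').items()}
b=L('side')
B=cv2.resize(b['color'][180:235,265:320],(770,770)[:2],interpolation=cv2.INTER_CUBIC)[:,:,::-1].copy()[:600]
S=14
def px(X):
    u,v=proj(b,X);return (int((u-265+.5)*S),int((v-180+.5)*S))
c=np.array([.5352,.0306]);y=0.0145;R=np.array([[np.cos(y),-np.sin(y)],[np.sin(y),np.cos(y)]])
q=[c+R@(.019*np.array(k)) for k in((-1,-1),(-1,1),(1,1),(1,-1))]
for z in(.1097,.1477):
    cv2.polylines(B,[np.array([px([*p,z]) for p in q])],True,(0,0,255))
for p in q: print(px([*p,.1097]),end=' ')
c=np.array([.5355,.0286])
for z,w in((.05,.012),(.069,.012),(.077,.0075)):
    cv2.polylines(B,[np.array([px([c[0]+w*i,c[1]+w*j,z]) for i,j in((-1,-1),(-1,1),(1,1),(1,-1))])],True,(0,255,0))
cv2.imwrite('pics/ov.png',B)
```

```text
(404, 408) (363, 495) (206, 469) (251, 383)
```

View pics/ov.png

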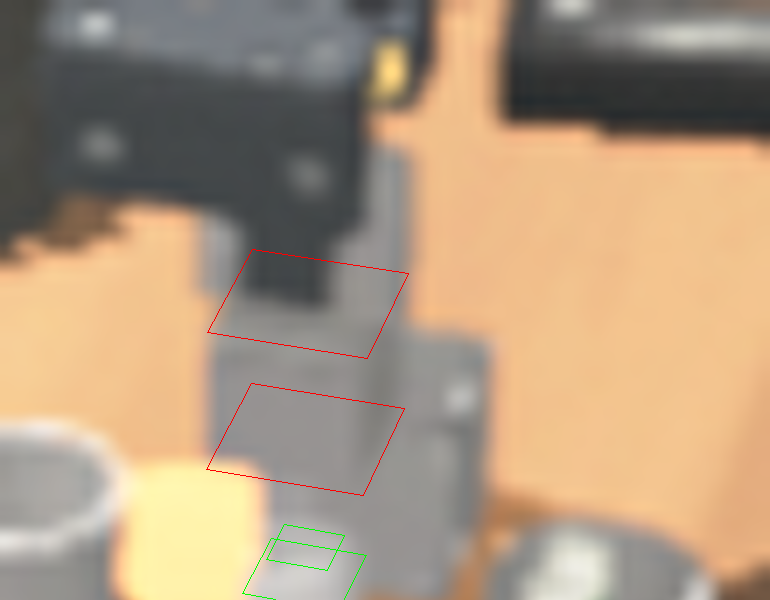

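The wing outline (200–410) matches the prediction (205–413), so the handle sits centred in the tool. The grey at right is the square cup behind. Shifting y by -2 mm and descending.

Request:
play_rows([
  {"x": 0,"y": -2,"z": 0,"rx": 0,"ry": 0,"rz": 0,"fingers": 5},
  {"x": 0,"y": -2,"z": -15,"rx": 0,"ry": 0,"rz": 0,"fingers": 5},
  {"x": 0,"y": -2,"z": -28,"rx": 0,"ry": 0,"rz": 0,"fingers": 5},
  {"x": 0,"y": -2,"z": -34,"rx": 0,"ry": 0,"rz": 0,"fingers": 5},
  {"x": 0,"y": -2,"z": -38,"rx": 0,"ry": 0,"rz": 0,"fingers": 5},
])

```text
t: 6.05
ee_pos: [0.5351, 0.0264, 0.2821]
eef_rot: [3.141, -0.001, -3.13]
contact_force: [-0.4, 0.3, 0.3]
opening: 0.0137
finger_force: 39.9
```

Request:
play_rows([
  {"x": 0,"y": 0,"z": -3,"rx": 0,"ry": 0,"rz": 0,"fingers": 5},
  {"x": 0,"y": 0,"z": -6,"rx": 0,"ry": 0,"rz": 0,"fingers": 5},
])

```text
t: 6.3
ee_pos: [0.5354, 0.0269, 0.277]
eef_rot: [3.14, 0.001, -3.13]
contact_force: [0.1, 1.6, -0.1]
opening: 0.0136
finger_force: 39.9
```

Request:
play_rows([
  {"x": 0,"y": 0.5,"z": -3,"rx": 0,"ry": 0,"rz": 0,"fingers": 5},
  {"x": 0,"y": 0.5,"z": -6,"rx": 0,"ry": 0,"rz": 0,"fingers": 5},
  {"x": 0,"y": 0.5,"z": -9,"rx": 0,"ry": 0,"rz": 0,"fingers": 5},
  {"x": 0,"y": 0.5,"z": -9,"rx": 0,"ry": 0,"rz": 0,"fingers": 5},
])

```text
t: 6.8
ee_pos: [0.5353, 0.0271, 0.2675]
eef_rot: [3.141, 0.0, -3.13]
contact_force: [-0.3, 2.5, -3.5]
opening: 0.0137
finger_force: 39.9
```

Request:
play_rows([
  {"x": 0,"y": 1,"z": -3,"rx": 0,"ry": 0,"rz": 0,"fingers": 5},
  {"x": 0,"y": 1,"z": -6,"rx": 0,"ry": 0,"rz": 0,"fingers": 5},
  {"x": 0,"y": 1,"z": -7,"rx": 0,"ry": 0,"rz": 0,"fingers": 5},
  {"x": 0,"y": 1,"z": -7,"rx": 0,"ry": 0,"rz": 0,"fingers": 5},
])

```text
t: 7.3
ee_pos: [0.5351, 0.0278, 0.2616]
eef_rot: [-3.14, 0.001, -3.13]
contact_force: [-2.6, 0.3, 10.2]
opening: 0.0137
finger_force: 39.9
```

Seated: TCP z 0.2616 against 0.2617 expected, with 10 N up. Now turning clockwise in steps.

Request:
play_rows([
  {"x": 0,"y": 0,"z": 0,"rx": 0,"ry": 0,"rz": 0,"fingers": 5},
  {"x": 0,"y": 0,"z": 0,"rx": 0,"ry": 0,"rz": -0.06,"fingers": 5},
  {"x": 0,"y": 0,"z": 0,"rx": 0,"ry": 0,"rz": -0.14,"fingers": 5},
  {"x": 0,"y": 0,"z": 0,"rx": 0,"ry": 0,"rz": -0.22,"fingers": 5},
  {"x": 0,"y": 0,"z": 0,"rx": 0,"ry": 0,"rz": -0.3,"fingers": 5},
])

```text
t: 7.92
ee_pos: [0.535, 0.0279, 0.2616]
eef_rot: [-3.141, 0.001, 2.851]
contact_force: [-2.6, 1.3, 9.5]
opening: 0.0141
finger_force: 39.9
```

Request:
play_rows([
  {"x": 0,"y": 0,"z": 0,"rx": 0,"ry": 0,"rz": -0.08,"fingers": 5},
  {"x": 0,"y": 0,"z": 0,"rx": 0,"ry": 0,"rz": -0.16,"fingers": 5},
  {"x": 0,"y": 0,"z": 0,"rx": 0,"ry": 0,"rz": -0.24,"fingers": 5},
  {"x": 0,"y": 0,"z": 0,"rx": 0,"ry": 0,"rz": -0.32,"fingers": 5},
  {"x": 0,"y": 0,"z": 0,"rx": 0,"ry": 0,"rz": -0.4,"fingers": 5},
])

```text
t: 8.55
ee_pos: [0.5352, 0.028, 0.2617]
eef_rot: [3.141, 0.001, 2.451]
contact_force: [-2.0, 1.8, 9.4]
opening: 0.0135
finger_force: 39.9
```

Request:
play_rows([
  {"x": 0,"y": 0,"z": 0,"rx": 0,"ry": 0,"rz": -0.08,"fingers": 5},
  {"x": 0,"y": 0,"z": 0,"rx": 0,"ry": 0,"rz": -0.16,"fingers": 5},
  {"x": 0,"y": 0,"z": 0,"rx": 0,"ry": 0,"rz": -0.24,"fingers": 5},
  {"x": 0,"y": 0,"z": 0,"rx": 0,"ry": 0,"rz": -0.32,"fingers": 5},
  {"x": 0,"y": 0,"z": 0,"rx": 0,"ry": 0,"rz": -0.4,"fingers": 5},
])

```text
t: 9.18
ee_pos: [0.535, 0.028, 0.2617]
eef_rot: [3.142, 0.001, 2.051]
contact_force: [-2.6, 1.0, 8.4]
opening: 0.0139
finger_force: 39.9
```

Request:
play_rows([
  {"x": 0,"y": 0,"z": 0,"rx": 0,"ry": 0,"rz": -0.08,"fingers": 5},
  {"x": 0,"y": 0,"z": 0,"rx": 0,"ry": 0,"rz": -0.16,"fingers": 5},
  {"x": 0,"y": 0,"z": 0,"rx": 0,"ry": 0,"rz": -0.24,"fingers": 5},
  {"x": 0,"y": 0,"z": 0,"rx": 0,"ry": 0,"rz": -0.3,"fingers": 5},
  {"x": 0,"y": 0,"z": 0,"rx": 0,"ry": 0,"rz": -0.35,"fingers": 5},
])

```text
t: 9.8
ee_pos: [0.5348, 0.028, 0.2616]
eef_rot: [-3.141, 0.001, 1.702]
contact_force: [-1.6, 2.0, 9.4]
opening: 0.0137
finger_force: 39.9
```

Run:
```python
from h import *
a=snap('top');b=snap('side')
s=manip.read_state();print(s['ee_pos'],s['eef_rot'],s['contact_force'],s['moment'])
A=cv2.resize(a['color'][170:260,240:330],(400,400),interpolation=cv2.INTER_CUBIC)
B=cv2.resize(b['color'][185:265,245:325],(400,400),interpolation=cv2.INTER_CUBIC)
cv2.imwrite('pics/g3.png',np.hstack([A,B])[:,:,::-1])
```

```text
[0.53482852 0.02806273 0.26167837] [-3.14138244e+00  7.33355932e-04  1.70206514e+00] [-1.82972937  1.65398764  9.89334146] [ 0.34071169  0.55724701 -0.00881559]
```

View pics/g3.png

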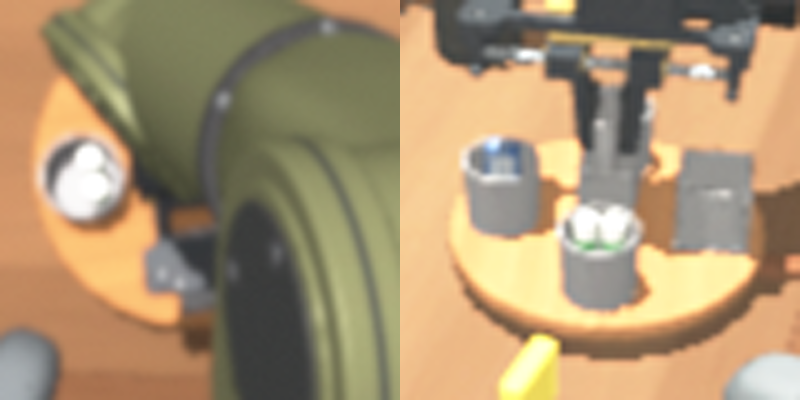

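The cups have turned. The square cup is now at the right in the side crop (715,200), over the pointer side. The ball cup is at (83,180) in the top crop and (600,230) in the side crop, and the blue cup at (500,160). I'll compute the angle.

Run:
```python
from h import *
L=lambda n:{k:(v if v.ndim else float(v)) for k,v in np.load(n+'.npz').items()}
a=L('top');b=L('side');ax=np.array([.5355,.0286])
for n,c,u,v,off in [('ball top',a,258.2,210.0,np.pi/2),('ball side',b,284.5,230.5,np.pi/2),('blue side',b,264.5,216.3,np.pi),('square side',b,308,218.5,0)]:
    p=plane(c,u,v,.08)[:2]-ax
    # cup angles: square at phi, ball cup was a quarter turn clockwise of the square (square -y, ball -x)
    print(n,p.round(4),np.hypot(*p).round(4),np.arctan2(p[1],p[0]).round(3))
print('tri',tri(a,(258.2,210),b,(284.5,230.5)))
# expected rims for carousel angle e
for e in(-.05,0,.05,.1,.15):
    f=-2.975+e
    print(e,[np.round(proj(b,[*(ax+.072*np.array([np.cos(f+k*np.pi/2),np.sin(f+k*np.pi/2)])),.08]),1).tolist() for k in(0,-1,-2)],np.round(proj(a,[*(ax+.072*np.array([np.cos(f-np.pi/2),np.sin(f-np.pi/2)])),.08]),1))
```

```text
ball top [-0.0196  0.0685] 0.0712 1.849
ball side [-0.014   0.0696] 0.071 1.77
blue side [0.0728 0.0132] 0.074 0.18
square side [-0.0703 -0.0182] 0.0726 -2.888
tri (array([0.51874724, 0.0976451 , 0.07960959]), np.float64(0.00562316094218056))
-0.05 [[307.7, 220.2], [282.6, 230.5], [265.3, 215.6]] [257.3 206. ]
0 [[307.8, 219.6], [283.7, 230.6], [265.1, 216.2]] [257.4 207.3]
0.05 [[307.8, 219.0], [284.9, 230.7], [265.0, 216.8]] [257.6 208.5]
0.1 [[307.8, 218.3], [286.0, 230.8], [264.9, 217.4]] [257.9 209.8]
0.15 [[307.8, 217.7], [287.1, 230.8], [264.8, 218.0]] [258.2 211. ]
```

The estimates average about 0.05 rad short, which agrees with the kinematics plus handle play. Making one small final correction, then holding.

Request:
play_rows([
  {"x": 0,"y": 0,"z": 0,"rx": 0,"ry": 0,"rz": -0.025,"fingers": 5},
  {"x": 0,"y": 0,"z": 0,"rx": 0,"ry": 0,"rz": -0.05,"fingers": 5},
  {"x": 0,"y": 0,"z": 0,"rx": 0,"ry": 0,"rz": -0.05,"fingers": 5},
  {"x": 0,"y": 0,"z": 0,"rx": 0,"ry": 0,"rz": -0.05,"fingers": 5},
  {"x": 0,"y": 0,"z": 0,"rx": 0,"ry": 0,"rz": -0.05,"fingers": 5},
])

```text
t: 10.52
ee_pos: [0.5348, 0.028, 0.2616]
eef_rot: [-3.141, 0.001, 1.653]
contact_force: [-2.9, 1.9, 9.9]
opening: 0.0136
finger_force: 39.9
```

Request:
play_rows([
  {"x": 0,"y": 0,"z": 0,"rx": 0,"ry": 0,"rz": 0,"fingers": 5},
  {"x": 0,"y": 0,"z": 0,"rx": 0,"ry": 0,"rz": 0,"fingers": 5},
  {"x": 0,"y": 0,"z": 0,"rx": 0,"ry": 0,"rz": 0,"fingers": 5},
  {"x": 0,"y": 0,"z": 0,"rx": 0,"ry": 0,"rz": 0,"fingers": 5},
])

```text
t: 11.02
ee_pos: [0.5348, 0.028, 0.2617]
eef_rot: [-3.141, 0.001, 1.653]
contact_force: [-2.3, 2.0, 10.6]
opening: 0.0138
finger_force: 39.9
```

Run:
```python
from h import *
s=manip.read_state();print(s['t'],s['ee_pos'],s['eef_rot'],s['contact_force'],s['finger_force'],abs(s['qd']).max())
print(manip.sign_off())
```

```text
11.025 [0.53478373 0.02803958 0.26165086] [-3.14127673e+00  5.18151897e-04  1.65292780e+00] [-2.30148898  1.9793142  10.56571843] 39.90933883935213 0.002484404263965584
the job is handed in; nothing more can be done
None
```

I seated the handle on the spindle, turned the square cup to the front pointer (estimated within about 0.05 rad), and handed the job in at 11 s still gripping at 40 N; sign-off returned no verdict, and I took no picture after the last 0.05 rad correction.

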